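Put right a half-packed egg carton

TASK

The open egg carton is for large eggs only, but one small pullet egg has got into its front row (the row away from the lid): take it out and stand it in any empty cell of the egg tray. Fill the carton's front row with the three large eggs from the tray, one to a cell, so that the row is five large eggs. Every egg stands pointed end down and is set down gently, never dropped; the two large eggs already packed and the two pullet eggs in the tray stay where they are.

Things in the scene. Friction and masses are not known exactly. Their poses are not given: they have to be found in the camera images.
- tray: grey pulp tray, fixed, 220 (x) x 270 (y) mm, 4 x 5 funnel cells: x -75,-25,25,75, y -100..100 by 50 mm; origin mid-underside. Eggs wedge between domes at a cell's corners (44 mm wide at the foot, 28 mm at 24 mm up: keep fingertips above 25), topped by 12 mm posts to 38 mm; fingers pass between posts along x or y. 5 eggs, none beside another along x or y
- carton: pale pulp ten-egg carton, fixed, base 120 (x) x 270 (y) mm, 2 x 5 cells as the tray's; origin mid-underside. Lid open, hinged on the +x side, folded back beyond it, its far edge 86 mm up. Front row (away from the lid): cell centres at x -25, y -100,-50,0,50,100 mm; back row x +25. Rim 8 to 27 mm up, 30 at the hinge. 3 eggs in the front row; its other 2 cells and the back row empty
- large_egg_1: one of three large eggs standing in the tray: brown egg, 62 mm long, 47 mm wide at its girth, 75 g, pointed end down. Origin on its axis at the girth, 35 mm above the point, 27 mm below the blunt end; z to the blunt end. Seated in a cell of either pulp part its origin is 43 mm above the bench
- large_egg_2: one of three large eggs standing in the tray: brown egg, 62 mm long, 47 mm wide at its girth, 75 g, pointed end down. Origin on its axis at the girth, 35 mm above the point, 27 mm below the blunt end; z to the blunt end. Seated in a cell of either pulp part its origin is 43 mm above the bench
- large_egg_3: one of three large eggs standing in the tray: brown egg, 62 mm long, 47 mm wide at its girth, 75 g, pointed end down. Origin on its axis at the girth, 35 mm above the point, 27 mm below the blunt end; z to the blunt end. Seated in a cell of either pulp part its origin is 43 mm above the bench
- packed_egg_1: one of two large eggs already packed in the carton's front row: brown egg, 62 mm long, 47 mm wide at its girth, 75 g, pointed end down. Origin on its axis at the girth, 35 mm above the point, 27 mm below the blunt end; z to the blunt end. Seated in a cell of either pulp part its origin is 43 mm above the bench
- packed_egg_2: one of two large eggs already packed in the carton's front row: brown egg, 62 mm long, 47 mm wide at its girth, 75 g, pointed end down. Origin on its axis at the girth, 35 mm above the point, 27 mm below the blunt end; z to the blunt end. Seated in a cell of either pulp part its origin is 43 mm above the bench
- pullet_egg_1: one of two pullet eggs standing in the tray, to be left there: small brown egg, 51 mm long, 38 mm wide at its girth, 42 g, pointed end down. Origin on its axis at the girth, 29 mm above the point, 22 mm below the blunt end; z to the blunt end. Seated in a cell of either pulp part its origin is 32 mm above the bench
- pullet_egg_2: one of two pullet eggs standing in the tray, to be left there: small brown egg, 51 mm long, 38 mm wide at its girth, 42 g, pointed end down. Origin on its axis at the girth, 29 mm above the point, 22 mm below the blunt end; z to the blunt end. Seated in a cell of either pulp part its origin is 32 mm above the bench
- stray_pullet_egg: the pullet egg that stands by mistake in the carton's front row: small brown egg, 51 mm long, 38 mm wide at its girth, 42 g, pointed end down. Origin on its axis at the girth, 29 mm above the point, 22 mm below the blunt end; z to the blunt end. Seated in a cell of either pulp part its origin is 32 mm above the bench
Not all that is in view belongs to the job. Leave any black or turquoise look-alike of the large_egg_2 alone. Leave any pink look-alike of the stray_pullet_egg alone.

How it is judged:
By the outcome, as a careful person would: the job done as asked, in the order asked, and still so for the second after the job is handed in, with the robot touching nothing.
It also fails if it takes over 96 s, if anything falls off the work surface, if the arm or the gripper's body presses on something with over 40 N, if the wrist force passes 120 N, or if a joint passes its speed limit or range.

ROBOT

A 6-joint arm with a two-finger parallel gripper is mounted at the origin on the work surface. World frame = base frame: x ahead of the robot, y to its left, z up, the work surface at z = 0. Lengths are in mm, angles in degrees, forces in N, time in s.
With the tool pointing down it reaches from about 350 to 850 mm from the base axis. Payload 8.1 kg.
Tool frame: the origin (TCP) lies midway between the tips of the shut fingers; the grasp point (between the pads) lies 19 mm behind it; z points along the fingers, y is the line along which they close (so a half turn about z gives the same grasp; the last joint's range is limited). The gripper opens to 85 mm and grips with 20 to 120 N. Pads are 22 mm wide; open, the fingers measure 114 mm over their backs; the gripper's body (76 mm by 85 mm) begins 54 mm behind the grasp point. The pads swing forward as they close: fully open they stand 13 mm farther back than shut.
Start: joints at [59.565, 7.471, 85.268, -0, 87.261, -4.893], TCP at [258.688, 541.374, 191.592] pointing down, gripper open.
Joint ranges: [-169.43, 169.43], [-51.17, 129.36], [1.28, 143.12], [-76.62, 256.62], [0, 156.53], [-152.29, 152.29]. Speed limits (degrees/s): [136.94, 136.94, 159.86, 180, 180, 180].

INTERFACE

Orientations are given as [roll, pitch, yaw] about the fixed x, y, z axes, in that order (R = Rz(yaw) Ry(pitch) Rx(roll)).
In Python, from bench import r, optics, workorder gives the robot as it stands.
- The arm moves only by the tool advance, called after "Call:" as name(argument=value, ...) on one line, values as JSON. Schema: {"type":"object","properties":{"plan":{"type":"array","items":{"type":"number"},"minItems":7,"maxItems":56},"force":{"type":"number"},"only":{"type":"string"},"quiet":{"type":"boolean"},"lines":{"type":"string"}},"required":["plan"],"additionalProperties":false}. plan is one flat list of numbers that holds 1 to 8 rows one after another, with no inner brackets; each row has 7 numbers: a rotation vector rx, ry, rz in degrees, then dx, dy, dz in mm, then the finger opening in mm; each row is the pose to reach, as a shift and turn from the pose commanded when the call began, along the tool's axes at that moment; what a row does not reach only later rows make up. A row lasts 1/8 s, in which the tool goes at most 62.5 mm and 10.7 degrees, less where a joint would pass 70% of its speed; a pose out of reach is approached as far as the arm can. The fingers move at their own pace and stop on an object; force is the grip in N (left out, the last holds). Time passes only in rows, so rows that do not move let the fingers close. The tool returns the time, the measured TCP pose, the force, the opening and the grip force at its end. only (a regular expression) keeps the lines of the reply that match it, lines (a string "A,B") keeps lines A to B, and quiet returns only ok. Input that does not fit is refused with a message, and nothing moves.
- r.sense(): the state, without advancing time (a new reading comes with each control period).
- optics.snapshot(name): name is "scene" or "side" or "wrist"; returns a dict with "pixels" (480x640x3 uint8, blue, green, red), "fx", "fy", "cx", "cy" (pixels), "pose" (4x4, takes a point from camera to world coordinates). Camera axes: x right, y up, looking along -z (the intrinsics and any distortion apply to the point x, -y, -z); pixel columns grow to the right and rows downward; lengths in mm; the calibration is good to about 2 mm. A picture is of the moment at which its call begins. There is no depth.
- workorder.hand_in(): hands the job in; it is judged then, once.
The state is a dict: "time": time; "joint_pos": joint angles; "qd": joint speeds; "joint_efforts": joint torques, N m; "tool_pos": TCP position; "tcp_rot": TCP orientation; "ft_force": force on the tool from outside, world axes, zero at the start; "wrist_torque": the same for the moment, N m; "finger_gap": finger opening in mm; "grip_force": force on a finger pad.
Only numpy, scipy, OpenCV 4.12 (cv2) and the standard library are available. Lean on these libraries where they do the work, as an engineer would, in place of code of your own. Each camera call takes 0.05 s, during which the arm holds its last target. There are 200 camera calls.

## Working session

There is one attempt and no reset: what is moved stays moved. The work goes in short steps, Python scripts to look and compute and a tool call to move; the robot and the scene stay as the last step left them, time stands still between calls to the robot, and variables do not carry over. Pictures are saved under pics/ and viewed, at most 14 in all, crops included, and the job is handed in when it is done.

```bash
mkdir -p pics; ls; python3 - <<'E'
from bench import r, optics
import cv2
for n in ("scene","side"):
    s=optics.snapshot(n); cv2.imwrite(f"pics/{n}0.png",s["pixels"]); print(n,s["fx"],s["fy"],s["cx"],s["cy"],s["pose"].round(3).tolist(),[k for k in s])
st=r.sense(); print({k:st[k] for k in("time","tool_pos","tcp_rot","finger_gap","ft_force")})
E
```

```text
pics
scene 520.3707727377368 520.3707727377368 319.12259209413537 238.44214661193058 [[-0.07, -0.658, 0.75, 1263.989], [0.997, -0.035, 0.062, 115.346], [-0.015, 0.752, 0.659, 711.774], [0.0, 0.0, 0.0, 1.0]] ['pixels', 'fx', 'fy', 'cx', 'cy', 'pose']
side 488.9155461968516 488.9155461968516 319.1296562005877 235.66127637079737 [[0.847, 0.388, -0.364, 146.484], [-0.532, 0.597, -0.601, -561.588], [-0.016, 0.702, 0.712, 798.418], [0.0, 0.0, 0.0, 1.0]] ['pixels', 'fx', 'fy', 'cx', 'cy', 'pose']
{'time': 0.1, 'tool_pos': array([258.40910286, 540.87263164, 190.64506831]), 'tcp_rot': array([-1.79904631e+02, -8.04203670e-03,  1.54455701e+02]), 'finger_gap': 85.15599430963462, 'ft_force': array([0.24222625, 0.10011691, 0.62122596])}
```

View pics/scene0.png

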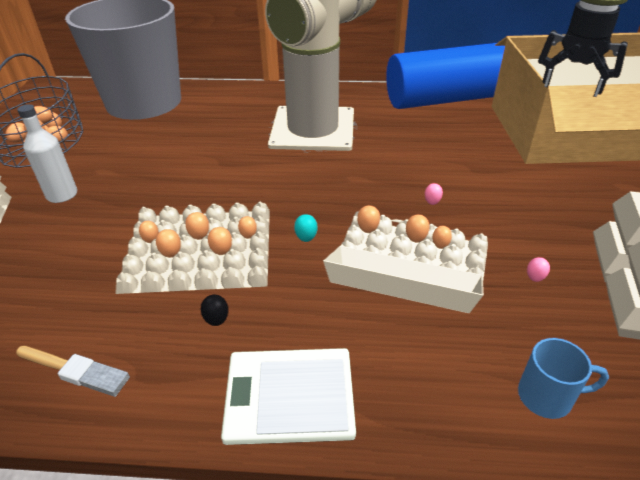

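View pics/side0.png

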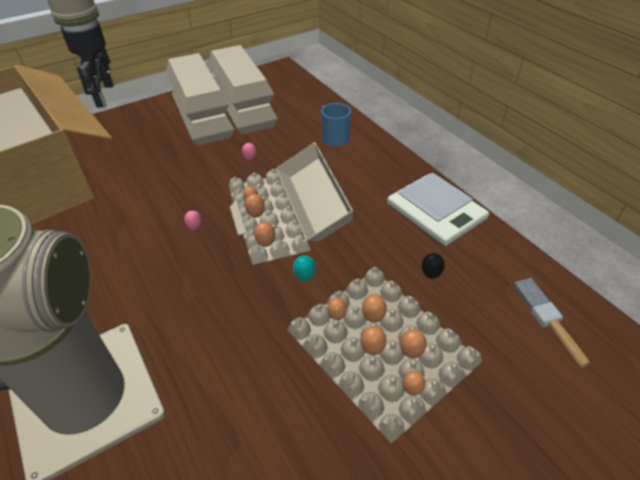

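The scene view shows the tray with 5 brown eggs at pixels (149,231), (197,225), (168,243), (219,240) and (247,227). The carton has 3 at (369,218), (417,228) and (442,237). Look-alikes are the turquoise egg (306,228), black (214,310), pink (433,193) and (538,269), plus brown eggs in the wire basket (40,125). Of the carton eggs, (442,237) is the smallest, so it is my candidate for the stray. Next I triangulate.

```bash
cat > h.py <<'E'
import cv2, numpy as np
from bench import r, optics
def ray(s,u,v):
    R=s["pose"][:3,:3]; d=R@np.array([(u-s["cx"])/s["fx"],-(v-s["cy"])/s["fy"],-1]); return s["pose"][:3,3],d/np.linalg.norm(d)
def onz(s,u,v,z):
    o,d=ray(s,u,v); return o+d*(z-o[2])/d[2]
def tri(a,b):
    A=np.zeros((3,3));B=np.zeros(3)
    for o,d in(a,b):
        P=np.eye(3)-np.outer(d,d);A+=P;B+=P@o
    x=np.linalg.solve(A,B); return x,sum(np.linalg.norm((np.eye(3)-np.outer(d,d))@(x-o)) for o,d in(a,b))
def pix(s,p):
    c=s["pose"][:3,:3].T@(np.asarray(p)-s["pose"][:3,3]); return s["cx"]-s["fx"]*c[0]/c[2], s["cy"]+s["fy"]*c[1]/c[2]
def eggs(s,amin=60):
    h=cv2.cvtColor(s["pixels"],cv2.COLOR_BGR2HSV)
    m=cv2.inRange(h,(5,125,110),(16,255,255))
    m=cv2.morphologyEx(m,cv2.MORPH_OPEN,np.ones((3,3)))
    out=[]
    for c in cv2.findContours(m,cv2.RETR_EXTERNAL,cv2.CHAIN_APPROX_NONE)[0]:
        if cv2.contourArea(c)>amin and len(c)>5:
            e=cv2.fitEllipse(c); out.append((round(e[0][0],1),round(e[0][1],1),round(cv2.contourArea(c)),round(e[1][0]),round(e[1][1])))
    return out,m
E
python3 - <<'E'
from h import *
S=optics.snapshot("scene");D=optics.snapshot("side");W=optics.snapshot("wrist")
es,_=eggs(S);ed,_=eggs(D)
print(es);print(ed); print(W["pose"].round(3).tolist(),W["fx"],W["cx"],W["cy"])
for e in es:
    for f in ed:
        x,err=tri(ray(S,*e[:2]),ray(D,*f[:2]))
        if err<12 and 0<x[2]<80: print(e,f,x.round(1),round(err,1))
big=np.hstack([cv2.resize(S["pixels"][190:310,320:500],None,fx=2.2,fy=2.2,interpolation=3),cv2.resize(D["pixels"][140:272,200:398],None,fx=2,fy=2,interpolation=3)]) if 0 else cv2.resize(S["pixels"][190:310,320:500],None,fx=4,fy=4,interpolation=2)
cv2.imwrite("pics/crop1.png",big)
E
```

```text
[(616.1, 386.9, 306, 14, 41), (611.3, 355.1, 1400, 32, 70), (104.6, 275.0, 117, 6, 36), (569.5, 271.3, 1064, 24, 71), (219.4, 242.0, 314, 22, 23), (161.1, 240.2, 508, 21, 45), (246.6, 228.4, 172, 15, 18), (196.8, 226.6, 294, 21, 23), (74.9, 236.4, 7192, 68, 148), (28.7, 198.5, 250, 9, 41), (18.3, 179.3, 802, 27, 42), (12.1, 138.0, 69, 8, 15), (47.0, 115.4, 107, 9, 22), (88.8, 103.0, 358, 18, 31), (29.8, 95.2, 90, 8, 17), (45.4, 92.1, 80, 9, 13), (9.0, 90.1, 128, 10, 18), (81.7, 86.3, 248, 12, 30), (19.7, 69.8, 798, 25, 49), (402.8, 22.8, 230, 5, 75), (323.0, 299.0, 167418, 439, 608), (22.4, 40.5, 2234, 46, 90)]
[(413.5, 382.3, 324, 19, 22), (412.9, 342.7, 460, 23, 26), (373.0, 339.6, 446, 22, 26), (336.7, 308.5, 226, 16, 18), (374.2, 308.0, 364, 21, 23), (264.0, 233.1, 267, 18, 19), (252.8, 200.8, 330, 16, 28)]
[[0.431, -0.863, -0.263, 190.509], [0.902, 0.412, 0.126, 572.38], [-0.001, -0.292, 0.956, 374.159], [0.0, 0.0, 0.0, 1.0]] 382.2460977061434 322.49124462833555 244.31781323975855
(219.4, 242.0, 314, 22, 23) (374.2, 308.0, 364, 21, 23) [ 519.7 -141.7   39.7] 0.7
(161.1, 240.2, 508, 21, 45) (412.9, 342.7, 460, 23, 26) [ 529.2 -248.6   50. ] 9.7
(246.6, 228.4, 172, 15, 18) (336.7, 308.5, 226, 16, 18) [463.6 -98.5  29.4] 1.7
(196.8, 226.6, 294, 21, 23) (373.0, 339.6, 446, 22, 26) [ 476.1 -197.2   40.2] 1.3
```

View pics/crop1.png

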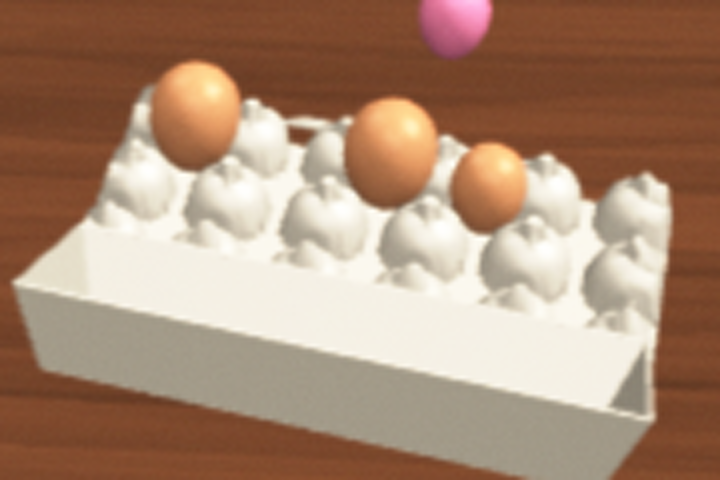

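The crop confirms the carton's front row: large eggs at scene pixels (369,218) and (417,228), and the clearly smaller stray at (442,237). Its cells 2 and 5, counting from −y, are empty. The wood leaks into my mask, so I'll tighten it.

```bash
sed -i 's/(5,125,110),(16,255,255)/(5,115,VMIN),(18,255,255)/; s/^def eggs/VMIN=150\ndef eggs/' h.py
python3 - <<'E'
from h import *
from scipy.optimize import least_squares
S=optics.snapshot("scene");D=optics.snapshot("side")
hs=[cv2.cvtColor(s["pixels"],cv2.COLOR_BGR2HSV) for s in (S,D)]
print([hs[0][v,u].tolist() for u,v in((369,218),(372,225),(417,228),(442,240),(320,280),(168,248))],[hs[1][v,u].tolist() for u,v in((250,190),(255,205))])
es=[e for e in eggs(S)[0] if 120<e[0]<480 and 200<e[1]<270];ed=[e for e in eggs(D,40)[0] if 220<e[0]<450 and e[1]>170]
print(es);print(ed)
for e in es:
    for f in ed:
        x,err=tri(ray(S,*e[:2]),ray(D,*f[:2]))
        if err<8 and 10<x[2]<70: print(e,f,x.round(1),round(err,1))
E
```

```text
[[13, 136, 234], [12, 152, 185], [12, 144, 219], [11, 150, 187], [10, 166, 118], [12, 147, 207]] [[12, 136, 191], [12, 134, 147]]
[(219.5, 240.3, 310, 20, 24), (441.6, 235.2, 206, 16, 19), (161.0, 238.3, 527, 21, 44), (246.7, 227.4, 166, 13, 19), (417.3, 226.1, 334, 21, 23), (197.0, 224.5, 291, 21, 22), (368.5, 217.1, 303, 20, 23)]
[(413.2, 378.4, 192, 15, 17), (412.5, 338.0, 258, 16, 20), (372.3, 334.8, 248, 16, 20), (335.7, 304.4, 118, 11, 14), (373.2, 302.8, 208, 14, 19), (262.5, 228.3, 126, 11, 15), (251.2, 196.3, 172, 13, 19)]
(219.5, 240.3, 310, 20, 24) (373.2, 302.8, 208, 14, 19) [ 522.2 -137.8   47.9] 5.3
(441.6, 235.2, 206, 16, 19) (251.2, 196.3, 172, 13, 19) [471.7 290.7  32.3] 6.2
(246.7, 227.4, 166, 13, 19) (335.7, 304.4, 118, 11, 14) [465.6 -95.4  35.5] 6.2
(197.0, 224.5, 291, 21, 22) (372.3, 334.8, 248, 16, 20) [ 478.1 -193.6   48.3] 4.0
(368.5, 217.1, 303, 20, 23) (262.5, 228.3, 126, 11, 15) [437.6 150.9  51.1] 8.0
```

```bash
sed -i 's/(5,115,VMIN),(18,255,255)/(5,100,VMIN),(18,161,255)/' h.py
python3 - <<'E'
import h
from h import *
S=optics.snapshot("scene");D=optics.snapshot("side")
h.VMIN=112; es=[e for e in eggs(S)[0] if 120<e[0]<480 and 200<e[1]<270]
h.VMIN=100; ed=[e for e in eggs(D,40)[0] if 220<e[0]<450 and e[1]>170]
print(es);print(ed)
for e in es:
    for f in ed:
        x,err=tri(ray(S,*e[:2]),ray(D,*f[:2]))
        if err<8 and 10<x[2]<70: print(e,f,x.round(1),round(err,1))
for e in es: print(e[:2],onz(S,*e[:2],39).round(1),onz(S,*e[:2],28.5).round(1))
for e in ed: print('side',e[:2],onz(D,*e[:2],39).round(1),onz(D,*e[:2],28.5).round(1))
E
```

```text
[(219.3, 241.2, 398, 23, 25), (441.1, 236.7, 265, 17, 22), (161.3, 239.5, 656, 23, 46), (246.8, 227.7, 218, 16, 19), (416.8, 227.6, 436, 23, 27), (197.1, 225.8, 390, 23, 25), (368.0, 218.1, 410, 22, 26)]
[(413.4, 382.3, 380, 21, 23), (412.9, 343.0, 520, 24, 27), (372.9, 339.8, 508, 24, 27), (336.5, 308.1, 282, 18, 20), (373.9, 307.8, 454, 22, 26), (264.1, 233.3, 333, 19, 23), (253.0, 201.3, 394, 17, 30)]
(219.3, 241.2, 398, 23, 25) (373.9, 307.8, 454, 22, 26) [ 518.9 -141.9   41. ] 0.8
(246.8, 227.7, 218, 16, 19) (336.5, 308.1, 282, 18, 20) [463.2 -98.2  30.8] 1.4
(416.8, 227.6, 436, 23, 27) (253.0, 201.3, 394, 17, 30) [461.6 246.2  47.6] 7.5
(197.1, 225.8, 390, 23, 25) (372.9, 339.8, 508, 24, 27) [ 475.1 -197.3   41.1] 0.1
(368.0, 218.1, 410, 22, 26) (264.1, 233.3, 333, 19, 23) [435.5 147.3  43.5] 0.2
(219.3, 241.2) [ 516.9 -143.    39. ] [ 505.2 -147.    28.5]
(441.1, 236.7) [480.8 290.2  39. ] [468.5 292.9  28.5]
(161.3, 239.5) [ 517.9 -258.8   39. ] [ 506.3 -264.6   28.5]
(246.8, 227.7) [473.3 -96.1  39. ] [461.  -99.4  28.5]
(416.8, 227.6) [455.4 244.8  39. ] [442.7 246.8  28.5]
(197.1, 225.8) [ 472.6 -198.3   39. ] [ 460.3 -203.2   28.5]
(368.0, 218.1) [430.1 147.5  39. ] [417.1 148.   28.5]
side (413.4, 382.3) [ 483.7 -299.5   39. ] [ 488.3 -295.9   28.5]
side (412.9, 343.0) [ 532.1 -240.1   39. ] [ 537.4 -235.6   28.5]
side (372.9, 339.8) [ 476.  -196.2   39. ] [ 480.5 -191.1   28.5]
side (336.5, 308.1) [ 459.6 -102.5   39. ] [463.9 -96.1  28.5]
side (373.9, 307.8) [ 519.7 -140.3   39. ] [ 524.9 -134.5   28.5]
side (264.1, 233.3) [437.2 151.6  39. ] [441.2 161.5  28.5]
side (253.0, 201.3) [464.7 260.5  39. ] [469.  271.9  28.5]
```

```bash
cat >> h.py <<'E'
from scipy.spatial.transform import Rotation as Ro
def go(x,y,z,yaw,frm=None):
    """shift/turn in tool axes from the present pose to a tool-down pose"""
    s=r.sense(); p=np.array(s["tool_pos"]); a=np.array(s["tcp_rot"])
    R=Ro.from_euler("xyz",a,degrees=True); T=Ro.from_euler("xyz",[180,0,yaw],degrees=True)
    print("at",p.round(1),a.round(2),"rot",(R.inv()*T).as_rotvec(degrees=True).round(1),"d",R.inv().apply(np.array([x,y,z])-p).round(1))
E
python3 - <<'E'
from h import *
from scipy.optimize import least_squares
S=optics.snapshot("scene");D=optics.snapshot("side")
# lattice fit to pixel observations; (cell i,j) -> mid of egg
tr=[(0,2,39,(197.1,225.8),(372.9,339.8)),(50,3*50-50,39,None,None)]
ob=[('t',0,0,39,(197.1,225.8),(372.9,339.8)),('t',50,50,39,(219.3,241.2),(373.9,307.8)),('t',0,100,28.5,(246.8,227.7),(336.5,308.1)),
('t',50,-50,39,None,(412.9,343)),('t',0,-100,28.5,None,(413.4,382.3)),
('c',0,-100,39,(368,218.1),(264.1,233.3)),('c',0,0,39,(416.8,227.6),None),('c',0,50,28.5,(441.1,236.7),None)]
def f(v):
    o=[]
    for k,a,b,z,us,ud in ob:
        x,y,t=v[:3] if k=='t' else v[3:]; c,s=np.cos(t),np.sin(t); p=[x+c*a-s*b,y+s*a+c*b,z]
        for s_,u in((S,us),(D,ud)):
            if u: o+=list(np.subtract(pix(s_,p),u))
    return o
q=least_squares(f,[476,-197,.12,457,246,-.24],loss="soft_l1"); v=q.x
print(v.round(3),np.degrees(v[[2,5]]).round(2),np.round(q.fun,1) if 0 else np.round(f(v),1))
x,y,t=v[:3];c,s=np.cos(t),np.sin(t)
for off in(-50,0): # which row is i? tray far-left post corner candidates
    print(off,[np.round(pix(S,[x+c*a-s*b,y+s*a+c*b,38]),0).tolist() for a,b in((off-25,-125),(off-25,125),(off+175,-125),(off+175,125))])
for n,u in(("pink1",(433,193)),("pink2",(538,269)),("turq",(306,228)),("black",(214,310))): print(n,onz(S,*u,22).round(0))
x,y,t=v[3:];c,s=np.cos(t),np.sin(t); print("cells",[(round(x-s*b,1),round(y+c*b,1)) for b in(-100,-50,0,50,100)])
go(x-s*50,y+c*50,190,90+np.degrees(t))
E
```

```text
[ 4.75610e+02 -1.97029e+02  1.27000e-01  4.56602e+02  2.44779e+02
 -2.29000e-01] [  7.29 -13.11] [ 0.2  1.   0.1  0.4  0.7  0.7 -0.1  0.5  0.6  0.6  0.1  0.8 -0.2  0.2
  0.1  0.2 -0.   1.2 -0.4  1.7  0.   0.4  0.3 -0.2]
-50 [[142.0, 207.0], [260.0, 202.0], [121.0, 274.0], [257.0, 267.0]]
0 [[138.0, 222.0], [260.0, 216.0], [114.0, 294.0], [256.0, 287.0]]
pink1 [313. 292.  22.]
pink2 [544. 465.  22.]
turq [448.  21.  22.]
black [ 678. -120.   22.]
cells [(np.float64(433.9), np.float64(147.4)), (np.float64(445.3), np.float64(196.1)), (np.float64(456.6), np.float64(244.8)), (np.float64(467.9), np.float64(293.5)), (np.float64(479.3), np.float64(342.2))]
at [258.6 541.4 191.6] [-180.     -0.    154.46] rot [-0.   0.  77.6] d [-295.7 -133.4    1.6]
```

Call:
advance(plan=[0,0,5,0,0,-60,85,0,0,15,-45,-20,-60,85,0,0,25,-90,-41,-60,70,0,0,35,-140,-63,-50,70,0,0,45,-190,-86,-30,70,0,0,55,-240,-108,-10,70,0,0,65,-280,-126,0,70,0,0,75,-296,-133,0,70], force=20)

```text
time: 1.55
tool_pos: [469.2, 291.2, 190.3]
tcp_rot: [-179.9, 0.1, 79.0]
ft_force: [-0.4, 0.6, 0.2]
finger_gap: 69.9
grip_force: 0.0
```

Call:
advance(plan=[0,0,2.6,0,0,0,70,0,0,2.6,0,0,0,70])

```text
time: 1.8
tool_pos: [468.6, 293.5, 191.6]
tcp_rot: [-180.0, -0.0, 76.8]
ft_force: [-0.3, 0.3, -1.0]
finger_gap: 69.6
grip_force: 0.0
```

```bash
python3 - <<'E'
from h import *
go(467.9,293.5,120,76.9)
W=optics.snapshot("wrist");cv2.imwrite("pics/w1.png",W["pixels"])
import h
for v in(100,130): h.VMIN=v; print([ (e,onz(W,*e[:2],39).round(1)[:2],onz(W,*e[:2],28.5).round(1)[:2]) for e in eggs(W,300)[0]])
E
```

```text
at [468.6 293.5 191.6] [-180.     -0.     76.84] rot [-0.  -0.  -0.1] d [-0.1 -0.7 71.6]
[((509.2, 464.6, 1000, 30, 47), array([605.7, -32. ]), array([609.5, -44.4])), ((139.0, 465.4, 1133, 35, 50), array([203.5,  60.7]), array([194.7,  51.2])), ((323.9, 266.8, 1966, 49, 51), array([457.7, 243.6]), array([456.9, 239.8])), ((324.9, 211.1, 1273, 40, 41), array([470.6, 295.1]), array([470.2, 292.9])), ((303.1, 204.0, 171012, 437, 748), array([453.2, 305.8]), array([452.2, 303.9]))]
[((321.7, 361.3, 1833, 45, 52), array([432.5, 144.8]), array([430.8, 137.9])), ((323.8, 266.8, 1960, 49, 51), array([457.6, 243.6]), array([456.8, 239.8])), ((324.8, 211.1, 1263, 40, 41), array([470.5, 295.1]), array([470.1, 292.9]))]
```

View pics/w1.png

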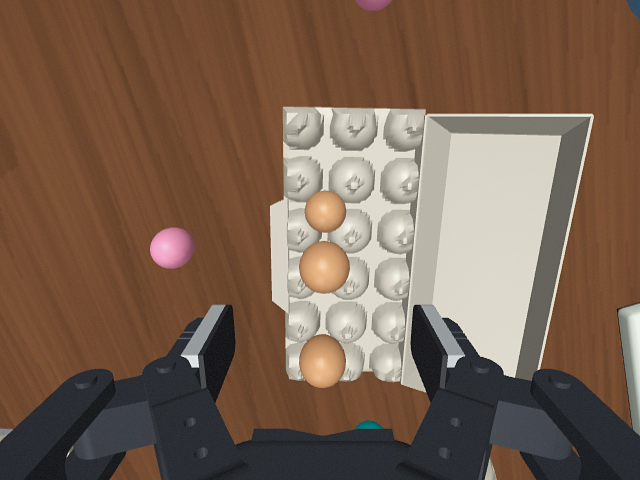

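The wrist view shows the carton square to the fingers. The stray is at (325,211), i.e. about (469.5, 293), with packed large eggs at (324,267) and (322,361). Descending on the stray.

Call:
advance(plan=[0,0,0.5,0,0.7,50,62,0,0,0.5,0,0.7,100,62,0,0,0.5,0,0.7,135,62,0,0,0.5,0,0.7,155,62,0,0,0.5,0,0.7,167,62,0,0,0.5,0,0.7,167,62], force=20)

```text
time: 2.6
tool_pos: [469.1, 293.8, 24.7]
tcp_rot: [-180.0, 0.0, 76.4]
ft_force: [-0.9, 0.1, 0.8]
finger_gap: 62.1
grip_force: 0.0
```

Call:
advance(plan=[0,0,0,0,0,0,30,0,0,0,0,0,0,30,0,0,0,0,0,0,30,0,0,0,0,0,0,30])

```text
time: 3.1
tool_pos: [469.3, 293.7, 24.9]
tcp_rot: [180.0, -0.0, 76.4]
ft_force: [-0.0, -0.1, -0.1]
finger_gap: 30.1
grip_force: 0.0
```

```bash
python3 - <<'E'
from h import *
W=optics.snapshot("wrist")["pixels"];D=optics.snapshot("side")["pixels"];S=optics.snapshot("scene")["pixels"]
a=cv2.resize(W[200:480,160:480],(400,350));b=cv2.resize(S[150:300,380:500],None,fx=3,fy=3)[:350,:360]
cv2.imwrite("pics/a2.png",np.hstack([a,b]))
E
```

```text
(no output)
```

View pics/a2.png

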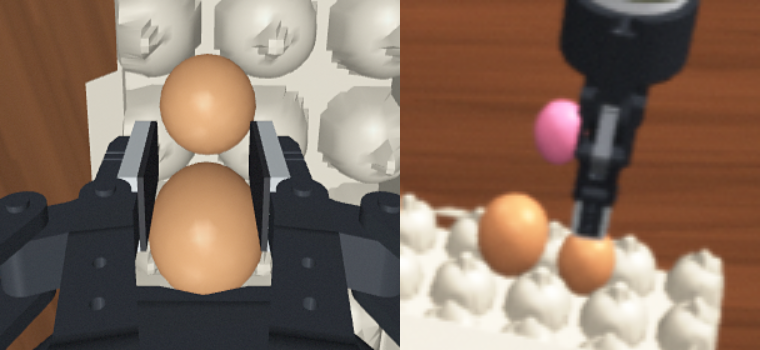

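```bash
python3 - <<'E'
import h
from h import *
W=optics.snapshot("wrist");S=optics.snapshot("scene");D=optics.snapshot("side")
p=np.array(r.sense()["tool_pos"]);print(p, W["pose"].round(2).tolist())
for n,q in(("tcp",p),("grasp",p+[0,0,19]),("straymid",[469.5,293,28.5]),("p3",[457,244,39])): print(n,np.round(pix(W,q)),np.round(pix(S,q)),np.round(pix(D,q)))
h.VMIN=110; print([e for e in eggs(W,300)[0]]);print([e for e in eggs(S)[0] if 340<e[0]<480 and 200<e[1]<270])
print([e for e in eggs(D,40)[0] if 220<e[0]<300 and e[1]>170])
cv2.imwrite("pics/a3.png",cv2.resize(D["pixels"][130:280,170:370],(800,600)))
E
```

```text
[469.04452923 293.5501909   24.52958735] [[0.97, 0.23, 0.07, 485.87], [-0.24, 0.93, 0.28, 365.04], [-0.0, -0.29, 0.96, 207.85], [0.0, 0.0, 0.0, 1.0]]
tcp [323. 277.] [441. 238.] [249. 198.]
grasp [324. 292.] [443. 231.] [248. 192.]
straymid [325. 281.] [441. 237.] [249. 196.]
p3 [323. 379.] [416. 228.] [253. 206.]
[(11.4, 422.0, 396, 9, 67), (75.0, 391.6, 2089, 42, 76), (323.8, 383.8, 7364, 88, 107), (326.0, 283.0, 4692, 75, 79), (18.4, 282.0, 3343, 45, 130), (32.2, 238.2, 2490, 19, 202), (46.9, 205.5, 1288, 9, 235), (628.2, 55.2, 1454, 19, 118), (605.6, 52.2, 1708, 20, 128), (556.3, 48.8, 2058, 26, 116), (498.3, 45.1, 1149, 14, 125), (436.6, 47.1, 4689, 60, 111), (383.1, 59.7, 1279, 21, 108), (344.6, 47.2, 2705, 34, 113), (303.3, 55.3, 1014, 14, 118), (245.6, 92.4, 11982, 95, 278), (177.9, 147.6, 13894, 68, 351), (127.6, 184.3, 19547, 64, 399), (22.9, 57.5, 1528, 15, 174)]
[(441.1, 237.9, 238, 17, 19), (417.1, 227.1, 484, 22, 28), (368.1, 218.2, 412, 22, 26)]
[(263.9, 232.5, 303, 19, 21), (252.7, 200.4, 369, 17, 28)]
```

View pics/a3.png

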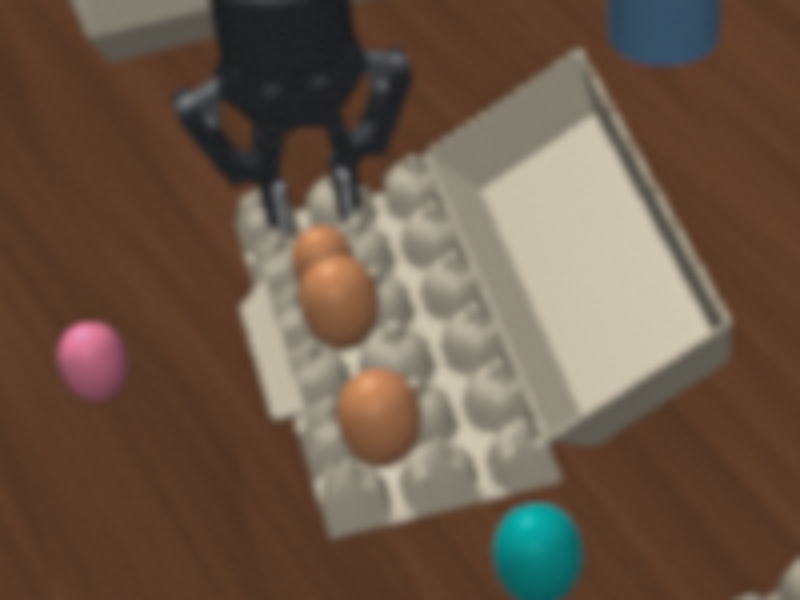

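```bash
python3 - <<'E'
from h import *
S=optics.snapshot("scene");D=optics.snapshot("side")
print(tri(ray(S,443.3,229),ray(D,257.5,184.5)))
W=optics.snapshot("wrist")["pixels"]
cv2.imwrite("pics/a4.png",np.hstack([cv2.resize(S["pixels"][150:270,400:480],(400,600),interpolation=2),W[200:480,220:440].repeat(2,0).repeat(2,1)[:600,:400] if 0 else cv2.resize(W[200:480,230:420],(400,590))[:600].copy().__class__(0) if 0 else cv2.resize(W[200:480,230:420],(400,600))]))
E
```

```text
(array([490.20526934, 287.30921672,  63.33441449]), np.float64(7.224167868734176))
```

View pics/a4.png

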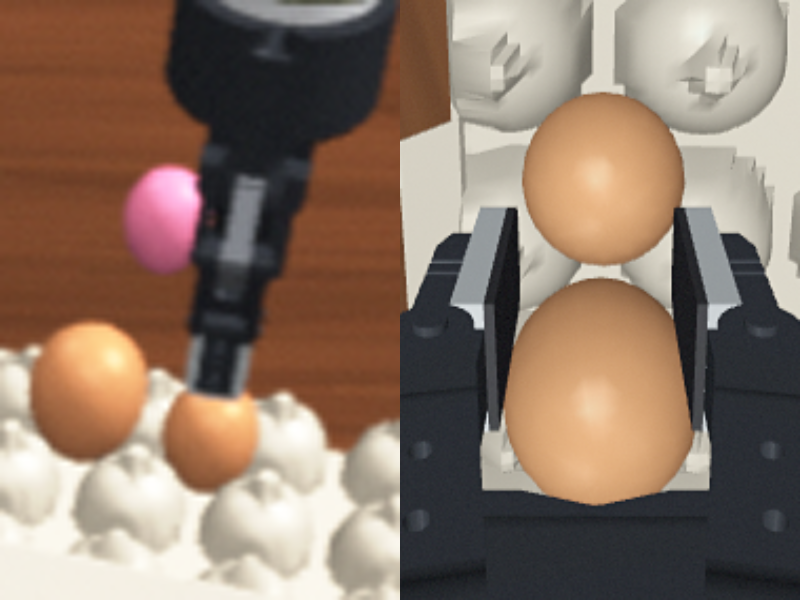

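Call:
advance(plan=[0,0,0,0,0,-40,30,0,0,0,0,0,-100,0,0,0,0,0,0,-100,0,0,0,0,0,0,-100,0,0,0,0,0,0,-100,0])

```text
time: 4.18
tool_pos: [468.0, 293.0, 122.8]
tcp_rot: [-179.9, 0.1, 76.4]
ft_force: [-1.0, -0.2, 0.3]
finger_gap: -0.1
grip_force: 0.0
```

```bash
python3 - <<'E'
from h import *
S=optics.snapshot("scene");W=optics.snapshot("wrist");D=optics.snapshot("side")
s=r.sense();p=np.array(s["tool_pos"]);print(p,s["finger_gap"],s["joint_pos"])
for z in(0,20,40): print(z,np.round(pix(S,p+[0,0,z])),np.round(pix(D,p+[0,0,z])),np.round(pix(W,p+[0,0,z])))
print("start",pix(S,[258.7,541.4,191.6]))
for s_,n in((S,"S"),(D,"D")): 
    u,v=map(int,pix(s_,p)); print(n,u,v)
us,vs=map(int,pix(S,p));ud,vd=map(int,pix(D,p))
c=lambda s_,u,v:cv2.resize(s_["pixels"][v-60:v+40,u-40:u+40],(400,500),interpolation=2)
A=c(S,us,vs);B=c(D,ud,vd)
for I in(A,B): cv2.drawMarker(I,(200,300),(0,255,0),0,12)
cv2.imwrite("pics/a5.png",np.hstack([A,B]))
E
```

```text
[468.2421322  293.15681803 123.11968772] -0.041909323414038496 [2.67317906e+01 2.71586633e+00 9.75423084e+01 3.78792039e-04
 7.98848365e+01 4.03765680e+01]
0 [448. 198.] [244. 165.] [324. 277.]
20 [450. 190.] [243. 158.] [324. 293.]
40 [452. 181.] [242. 150.] [324. 313.]
start (np.float64(563.6545211348902), np.float64(114.09903361407571))
S 448 198
D 243 164
```

View pics/a5.png

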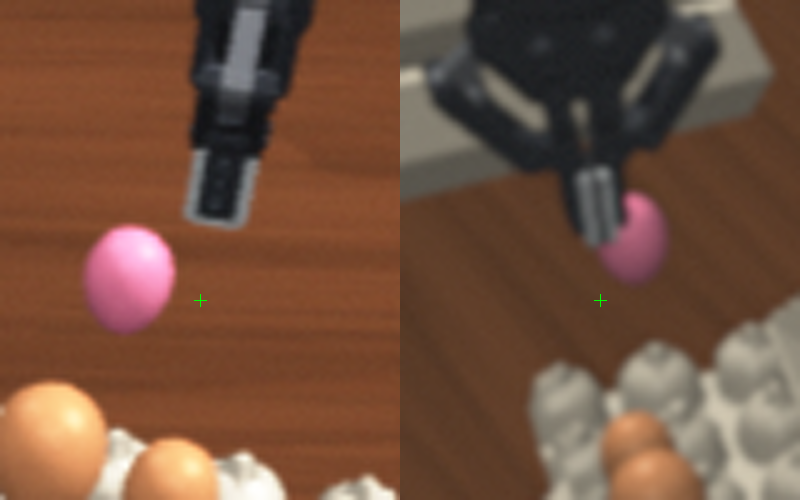

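The picture shows the shut fingertips at (215,222) in the left crop and (597,240) in the right one. The reported TCP projects to the green crosses at (200,300) and (600,300). So the real tips sit about 40 mm behind the reported TCP. I will allow for that and descend again, watching the force.

Call:
advance(plan=[0,0,0,0,0,0,60,0,0,0,0,0,30,60,0,0,0,0,0,70,60,0,0,0,0,0,100,60,0,0,0,0,0,118,60,0,0,0,0,0,128,60,0,0,0,0,0,132,60,0,0,0,0,0,132,60], force=20)

```text
time: 5.32
tool_pos: [469.7, 293.9, -6.7]
tcp_rot: [179.9, -0.0, 76.4]
ft_force: [0.5, 0.3, -0.1]
finger_gap: 60.0
grip_force: 0.0
```

```bash
python3 - <<'E'
from h import *
W=optics.snapshot("wrist")["pixels"];S=optics.snapshot("scene")["pixels"]
cv2.imwrite("pics/a6.png",np.hstack([cv2.resize(S[150:270,400:480],(400,600),interpolation=2),cv2.resize(W[200:480,210:420],(400,600))]))
E
```

```text
(no output)
```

View pics/a6.png

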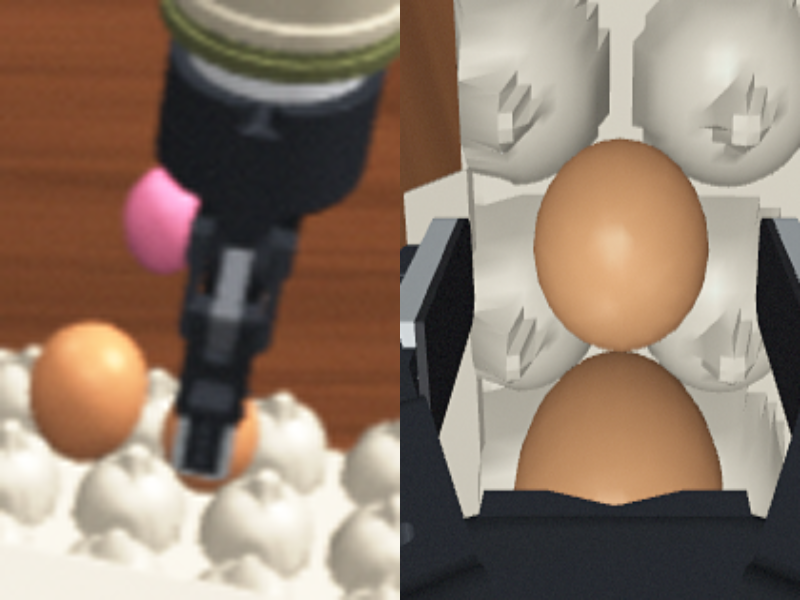

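The fingers now straddle the stray (left crop, tip at (210,475)) with no contact force. About 8 mm lower, then close.

Call:
advance(plan=[0,0,0,0,-0.3,4,60,0,0,0,0,-0.3,8,56,0,0,0,0,-0.3,8,46,0,0,0,0,-0.3,8,30,0,0,0,0,-0.3,8,30,0,0,0,0,-0.3,8,30,0,0,0,0,-0.3,8,30], force=20)

```text
time: 6.3
tool_pos: [470.7, 293.5, -14.5]
tcp_rot: [179.8, -0.0, 76.3]
ft_force: [5.6, -2.5, 0.6]
finger_gap: 36.7
grip_force: 20.7
```

Call:
advance(plan=[0,0,0,0,0,-8,30,0,0,0,0,0,-30,30,0,0,0,0,0,-70,30,0,0,0,0,0,-110,30,0,0,0,0,0,-110,30])

```text
time: 6.92
tool_pos: [471.5, 295.3, 99.4]
tcp_rot: [179.7, -0.3, 76.4]
ft_force: [-1.2, 0.6, -0.6]
finger_gap: 36.4
grip_force: 20.6
```

```bash
python3 - <<'E'
from h import *
go(419.7,-153.8,95,97.3)
W=optics.snapshot("wrist")["pixels"];S=optics.snapshot("scene")["pixels"]
cv2.imwrite("pics/a7.png",np.hstack([cv2.resize(S[100:260,380:500],(400,530)),cv2.resize(W[200:480,210:420],(400,530))]))
E
```

```text
at [471.5 295.3  99.4] [179.67  -0.29  76.37] rot [  0.4  -0.2 -20.9] d [-448.7   55.5    2.5]
```

View pics/a7.png

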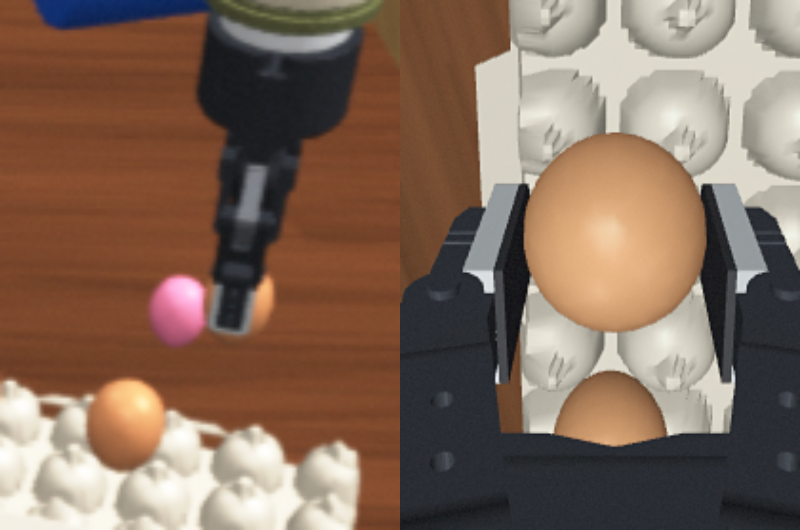

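Call:
advance(plan=[0,0,-2,-40,5,0,30,0,0,-5,-95,12,0,30,0,0,-8,-155,19,0,30,0,0,-11,-215,27,0,30,0,0,-14,-275,34,0,30,0,0,-17,-335,41,0,30,0,0,-19,-395,49,0,30,0,0,-21,-449,55.5,2.5,30])

```text
time: 8.02
tool_pos: [415.3, -157.2, 90.8]
tcp_rot: [-179.9, -0.1, 97.4]
ft_force: [2.0, 0.4, -0.2]
finger_gap: 36.5
grip_force: 20.6
```

Call:
advance(plan=[0,0,0,0,0,0,30,0,0,0,0,0,0,30])

```text
time: 8.28
tool_pos: [415.8, -155.1, 90.7]
tcp_rot: [-179.9, -0.1, 97.3]
ft_force: [0.4, 0.3, -1.6]
finger_gap: 36.3
grip_force: 20.6
```

```bash
python3 - <<'E'
import h
from h import *
W=optics.snapshot("wrist"); h.VMIN=100
P=[e for e in eggs(W,300)[0] if e[2]<9000 and 60<e[0]<600]
print([(e,onz(W,*e[:2],39).round(1)[:2],onz(W,*e[:2],28.5).round(1)[:2]) for e in P])
go(419.7,-153.8,-15,97.3)
cv2.imwrite("pics/a8.png",W["pixels"])
E
```

```text
[((462.3, 466.0, 673, 21, 51), array([ 545.4, -318.2]), array([ 551.6, -328.7])), ((183.6, 461.7, 901, 25, 60), array([ 329.9, -342. ]), array([ 326.5, -353.5])), ((375.3, 416.8, 390, 18, 30), array([ 470.5, -281.1]), array([ 473.4, -290. ])), ((269.5, 408.0, 490, 15, 56), array([ 391.7, -283.4]), array([ 391.1, -292.4])), ((455.3, 354.6, 454, 18, 37), array([ 517.5, -221.6]), array([ 522.5, -227.8])), ((410.5, 309.4, 1731, 37, 77), array([ 479.5, -191.2]), array([ 482.8, -196. ])), ((322.5, 322.6, 7788, 95, 104), array([ 421.6, -208.7]), array([ 422.3, -214.3])), ((485.2, 249.2, 4840, 74, 83), array([ 518.9, -143. ]), array([ 524. , -145.7])), ((407.1, 166.3, 2949, 60, 62), array([459. , -97.7]), array([461.4, -98.3]))]
at [ 416.1 -154.6   91. ] [-1.799e+02 -1.000e-01  9.736e+01] rot [-0.1 -0.1  0.1] d [  0.2   3.8 106. ]
```

View pics/a8.png

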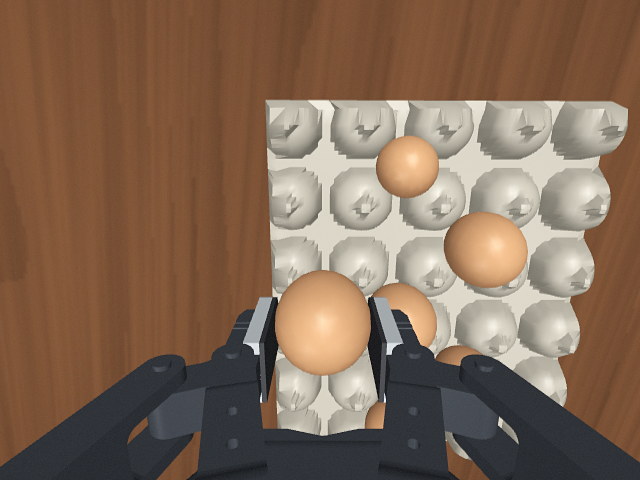

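The wrist view confirms the first cell row (between the post columns at x px 293 and 360) is empty. Eggs stand only in rows 2 and 3, so the target cell below the held egg at (322,322) is free. Lowering.

Call:
advance(plan=[0,0,0,0,3.6,35,30,0,0,0,0,3.6,70,30,0,0,0,0,3.6,90,30,0,0,0,0,3.6,97,30,0,0,0,0,3.6,101,30,0,0,0,0,3.6,104,30,0,0,0,0,3.6,105,30,0,0,0,0,3.6,105,30])

```text
time: 9.32
tool_pos: [421.0, -154.8, -10.9]
tcp_rot: [180.0, -0.0, 97.4]
ft_force: [-8.7, 6.3, 17.2]
finger_gap: 36.3
grip_force: 22.0
```

Call:
advance(plan=[0,0,0,1,-1,-5,30,0,0,0,1.7,-1.7,-5,30,0,0,0,1.7,-1.7,-3,30,0,0,0,1.7,-1.7,-1.5,30,0,0,0,1.7,-1.7,-1.5,30])

```text
time: 9.95
tool_pos: [418.2, -153.9, -11.7]
tcp_rot: [-180.0, -0.0, 97.4]
ft_force: [-1.1, 0.1, 0.1]
finger_gap: 36.2
grip_force: 20.7
```

Call:
advance(plan=[0,0,0,0,0,1,30,0,0,0,0,0,1.8,30,0,0,0,0,0,1.8,30])

```text
time: 10.32
tool_pos: [418.6, -154.6, -12.7]
tcp_rot: [-180.0, 0.1, 97.4]
ft_force: [-4.5, -3.1, 7.5]
finger_gap: 36.4
grip_force: 21.3
```

Call:
advance(plan=[0,0,0,0,0,0,40,0,0,0,0,0,0,46,0,0,0,0,0,0,56,0,0,0,0,0,0,60,0,0,0,0,0,-30,60,0,0,0,0,0,-80,64,0,0,0,0,0,-100,64,0,0,0,0,0,-100,64])

```text
time: 11.32
tool_pos: [420.1, -154.6, 88.7]
tcp_rot: [179.8, 0.1, 97.4]
ft_force: [-0.2, -0.7, -0.6]
finger_gap: 64.3
grip_force: 0.0
```

```bash
python3 - <<'E'
import h
from h import *
W=optics.snapshot("wrist"); h.VMIN=100
P=[e for e in eggs(W,600)[0] if e[2]<9000 and 100<e[0]<600 and e[1]<430]
print([(e,onz(W,*e[:2],39).round(1)[:2],onz(W,*e[:2],28.5).round(1)[:2]) for e in P])
go(518.9,-141.5,85,97.3)
cv2.imwrite("pics/a9.png",W["pixels"])
E
```

```text
[((383.6, 419.3, 1206, 35, 53), array([ 481.5, -281.2]), array([ 484.7, -290.2])), ((386.7, 319.1, 2732, 57, 77), array([ 469.1, -199.3]), array([ 471.8, -204.6])), ((317.1, 245.1, 2611, 56, 59), array([ 415.7, -153.2]), array([ 416. , -156.4])), ((478.8, 249.7, 4862, 74, 83), array([ 518.9, -143. ]), array([ 523.8, -145.8])), ((400.2, 166.2, 2980, 61, 62), array([459. , -97.7]), array([461.2, -98.4]))]
at [ 418.9 -154.    86.9] [1.7994e+02 4.0000e-02 9.7360e+01] rot [0.1 0.  0.1] d [ -0.4 100.8   2. ]
```

View pics/a9.png

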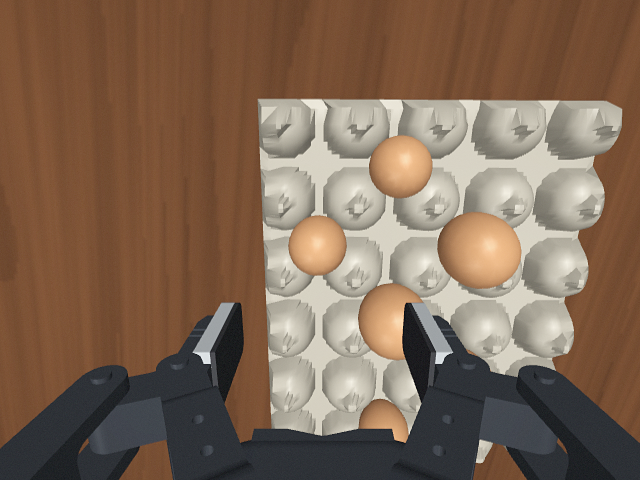

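The stray stands upright in its tray cell at (317,245). Now the large egg at (479,250), about (519, −142).

Call:
advance(plan=[0,0,0,-0.5,50,0,68,0,0,0,-1,100.5,0,68,0,0,0,-1,100.8,15,68,0,0,0,-1,100.8,50,68,0,0,0,-1,100.8,80,68,0,0,0,-1,100.8,95,68,0,0,0,-1,100.8,102,68,0,0,0,-1,100.8,102,68])

```text
time: 12.38
tool_pos: [518.5, -142.0, -15.2]
tcp_rot: [-180.0, -0.0, 97.3]
ft_force: [0.5, -0.6, 0.6]
finger_gap: 68.0
grip_force: 0.0
```

Call:
advance(plan=[0,0,0,0,0,0,55,0,0,0,0,0,0,40,0,0,0,0,0,0,40,0,0,0,0,0,0,40], force=20)

```text
time: 12.88
tool_pos: [516.8, -142.7, -14.0]
tcp_rot: [-179.8, 0.0, 97.4]
ft_force: [-15.0, -1.5, 14.5]
finger_gap: 45.8
grip_force: 18.9
```

Call:
advance(plan=[0,0,0,0,-1,-8,40,0,0,0,0,-1,-30,40,0,0,0,0,-1,-70,40,0,0,0,0,-1,-110,40,0,0,0,0,-1,-110,40])

```text
time: 13.5
tool_pos: [521.3, -143.3, 100.2]
tcp_rot: [179.5, 0.2, 97.4]
ft_force: [0.5, 0.7, -1.6]
finger_gap: 45.7
grip_force: 20.8
```

```bash
python3 - <<'E'
from h import *
go(481,341.4,95,76.3)
E
```

```text
at [ 521.3 -143.3  100.2] [179.52   0.25  97.37] rot [ 0.5  0.2 21.1] d [485.9  22.2   3.3]
```

Call:
advance(plan=[0,0,2,40,2,0,40,0,0,5,95,4,0,40,0,0,8,155,7,0,40,0,0,11,215,10,0,40,0,0,14,275,12,0,40,0,0,17,335,15,0,40,0,0,19,395,18,0,40,0,0,21,450,20,0,40])

```text
time: 14.5
tool_pos: [479.1, 309.0, 94.4]
tcp_rot: [-180.0, -0.0, 76.3]
ft_force: [1.3, -0.1, -1.1]
finger_gap: 45.6
grip_force: 20.8
```

Call:
advance(plan=[0,0,0,20,9,0,40,0,0,0,34,14,0,40,0,0,0,34,14,0,40,0,0,0,34,14,0,40])

```text
time: 15.0
tool_pos: [500.9, 335.9, 94.2]
tcp_rot: [-180.0, 0.0, 76.3]
ft_force: [-0.2, -0.9, -0.2]
finger_gap: 45.2
grip_force: 20.8
```

```bash
python3 - <<'E'
import h
from h import *
W=optics.snapshot("wrist"); h.VMIN=115
P=[e for e in eggs(W,600)[0] if e[2]<12000 and 200<e[0]<450]
print([(e,onz(W,*e[:2],39).round(1)[:2]) for e in P])
go(481,341.4,-14,76.3)
E
```

```text
[((356.7, 103.1, 3453, 45, 136), array([540.4, 416. ])), ((299.2, 111.7, 1693, 19, 190), array([506.4, 419.4])), ((449.1, 101.0, 2458, 15, 251), array([593.1, 404.4])), ((406.5, 90.6, 1354, 9, 209), array([569.9, 415.9])), ((225.8, 114.3, 11735, 65, 286), array([463.9, 428.2]))]
at [501.  335.9  94.4] [-1.7997e+02  3.0000e-02  7.6330e+01] rot [-0.  0.  0.] d [  0.7 -20.7 108.4]
```

Call:
advance(plan=[0,0,0,0.3,-12,0,40,0,0,0,0.7,-20.7,0,40,0,0,0,0.7,-20.7,30,40,0,0,0,0.7,-20.7,65,40,0,0,0,0.7,-20.7,88,40,0,0,0,0.7,-20.7,98,40,0,0,0,0.7,-20.7,103,40,0,0,0,0.7,-20.7,103,40])

```text
time: 16.05
tool_pos: [481.9, 342.4, -7.5]
tcp_rot: [180.0, -0.0, 76.4]
ft_force: [-0.2, -0.3, -0.7]
finger_gap: 45.5
grip_force: 20.8
```

Call:
advance(plan=[0,0,0,0,0,2,40,0,0,0,0,0,4,40,0,0,0,0,0,4,40,0,0,0,0,0,4,40])

```text
time: 16.55
tool_pos: [482.0, 342.2, -11.7]
tcp_rot: [180.0, -0.0, 76.4]
ft_force: [0.4, -0.8, 1.2]
finger_gap: 45.7
grip_force: 21.0
```

Call:
advance(plan=[0,0,0,0,0,1,40,0,0,0,0,0,2,40,0,0,0,0,0,2,40,0,0,0,0,0,2,40])

```text
time: 17.05
tool_pos: [482.7, 342.0, -13.0]
tcp_rot: [179.9, -0.0, 76.3]
ft_force: [0.5, -3.7, 6.8]
finger_gap: 45.8
grip_force: 21.4
```

Call:
advance(plan=[0,0,0,-0.6,0,0.5,48,0,0,0,-0.6,0,0.5,54,0,0,0,-0.6,0,0.5,64,0,0,0,-0.6,0,0.5,68,0,0,0,-0.6,0,-30,68,0,0,0,-0.6,0,-80,68,0,0,0,-0.6,0,-105,68,0,0,0,-0.6,0,-105,68])

```text
time: 18.05
tool_pos: [483.2, 342.7, 93.8]
tcp_rot: [179.8, -0.2, 76.4]
ft_force: [0.6, 0.0, -0.1]
finger_gap: 67.6
grip_force: 0.0
```

```bash
python3 - <<'E'
import h
from h import *
W=optics.snapshot("wrist"); h.VMIN=115
P=[e for e in eggs(W,600)[0] if e[2]<12000 and 200<e[0]<450]
print([(e,onz(W,*e[:2],39).round(1)[:2]) for e in P])
cv2.imwrite("pics/a10.png",cv2.resize(W["pixels"],(480,360)))
go(475.6,-197.2,90,97.3)
E
```

```text
[((321.0, 382.7, 3770, 64, 75), array([457.1, 241.4])), ((322.0, 250.2, 4189, 72, 74), array([481.8, 339.9])), ((383.4, 107.9, 3393, 42, 135), array([537.6, 416.7])), ((328.5, 125.7, 1736, 18, 191), array([503.9, 414.6])), ((434.2, 98.9, 1228, 9, 198), array([567.4, 414.6])), ((252.9, 118.2, 11919, 65, 293), array([461.4, 429.2]))]
at [481.9 342.   91.6] [ 1.7992e+02 -8.0000e-02  7.6360e+01] rot [  0.1  -0.1 -20.9] d [-525.5  121.     1. ]
```

View pics/a10.png

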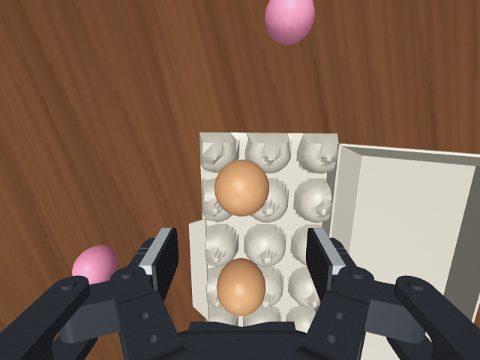

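Egg 1 stands in the end cell (small view (242,188)) at about (481.8, 340). Next is the tray's middle large egg.

Call:
advance(plan=[0,0,-2,-45,10,0,68,0,0,-5,-105,24,0,68,0,0,-8,-165,38,0,68,0,0,-11,-225,52,0,68,0,0,-14,-285,66,0,68,0,0,-17,-345,79,0,68,0,0,-20,-405,93,0,68,0,0,-21,-465,107,0,68])

```text
time: 19.1
tool_pos: [474.1, -137.0, 88.9]
tcp_rot: [-179.9, -0.1, 97.4]
ft_force: [1.6, 0.1, -0.5]
finger_gap: 67.9
grip_force: 0.0
```

Call:
advance(plan=[0,0,0,0,0,0,68,0,0,0,0,0,0,68])

```text
time: 19.35
tool_pos: [474.5, -135.0, 89.1]
tcp_rot: [-179.9, -0.1, 97.3]
ft_force: [0.1, 0.5, -0.4]
finger_gap: 67.9
grip_force: 0.0
```

```bash
python3 - <<'E'
import h
from h import *
W=optics.snapshot("wrist"); h.VMIN=115
P=[e for e in eggs(W,600)[0] if e[2]<12000 and 200<e[0]<520]
print([(e,onz(W,*e[:2],39).round(1)[:2]) for e in P])
go(475,-197.2,-15,97.3)
E
```

```text
[((380.2, 398.4, 3652, 64, 74), array([ 529.6, -243.3])), ((309.0, 338.1, 4025, 68, 75), array([ 472.5, -200.8])), ((232.1, 263.1, 2664, 56, 61), array([ 416.6, -152.7])), ((308.6, 186.9, 2783, 59, 60), array([460.1, -97.4])), ((330.2, 66.0, 5430, 63, 133), array([464.2, -28.7])), ((423.7, 60.0, 2139, 20, 154), array([515.4, -19.1])), ((248.6, 46.2, 1506, 20, 126), array([418.2, -24.5])), ((228.9, 65.0, 981, 10, 159), array([407.9, -35.4]))]
at [ 474.8 -134.4   89.4] [-1.7988e+02 -9.0000e-02  9.7370e+01] rot [-0.1 -0.1  0.1] d [-62.5  -7.6 104.3]
```

Call:
advance(plan=[0,0,0,-35,-4,0,68,0,0,0,-63,-8.2,0,68,0,0,0,-63,-8.2,20,68,0,0,0,-63,-8.2,55,68,0,0,0,-63,-8.2,85,68,0,0,0,-63,-8.2,98,68,0,0,0,-63,-8.2,104,68,0,0,0,-63,-8.2,104,68])

```text
time: 20.4
tool_pos: [476.1, -198.9, -12.7]
tcp_rot: [180.0, 0.0, 97.4]
ft_force: [0.6, 0.4, 0.3]
finger_gap: 67.9
grip_force: 0.0
```

Call:
advance(plan=[0,0,0,0,0,0,55,0,0,0,0,0,0,40,0,0,0,0,0,0,40,0,0,0,0,0,0,40], force=20)

```text
time: 20.9
tool_pos: [473.5, -199.9, -12.0]
tcp_rot: [-179.8, 0.0, 97.3]
ft_force: [-15.3, -0.5, 15.1]
finger_gap: 45.8
grip_force: 18.7
```

Call:
advance(plan=[0,0,0,0,-1,-8,40,0,0,0,0,-1,-30,40,0,0,0,0,-1,-70,40,0,0,0,0,-1,-106,40,0,0,0,0,-1,-106,40,0,0,0,0,-1,-106,40])

```text
time: 21.65
tool_pos: [474.7, -199.2, 92.8]
tcp_rot: [180.0, 0.0, 97.4]
ft_force: [-0.8, 1.1, -1.5]
finger_gap: 45.3
grip_force: 20.8
```

```bash
python3 - <<'E'
from h import *
go(469.8,293,95,76.3)
E
```

```text
at [ 474.7 -199.2   92.8] [1.7997e+02 1.0000e-02 9.7350e+01] rot [ 0.   0.  21.1] d [488.8  58.2  -2.3]
```

Call:
advance(plan=[0,0,2,40,5,-2,40,0,0,5,100,12,-2,40,0,0,8,160,19,-2,40,0,0,11,220,26,-2,40,0,0,14,280,33,-2,40,0,0,17,340,41,-2,40,0,0,19,400,48,-2,40,0,0,21,450,54,-2,40])

```text
time: 22.65
tool_pos: [469.0, 255.9, 93.1]
tcp_rot: [-179.9, 0.1, 76.3]
ft_force: [0.4, -0.3, -1.5]
finger_gap: 45.5
grip_force: 20.8
```

Call:
advance(plan=[0,0,0,15,0,0,40,0,0,0,15,0,0,40,0,0,0,15,0,0,40])

```text
time: 23.02
tool_pos: [473.8, 267.0, 94.0]
tcp_rot: [-179.9, 0.1, 76.3]
ft_force: [0.9, -0.1, -0.4]
finger_gap: 45.7
grip_force: 20.8
```

```bash
python3 - <<'E'
from h import *
go(469.8,293,-8,76.3)
E
```

```text
at [473.8 267.   94. ] [-1.7994e+02  8.0000e-02  7.6310e+01] rot [-0.1  0.1  0. ] d [ 24.4  -9.9 102. ]
```

Call:
advance(plan=[0,0,0,14,-6,0,40,0,0,0,24.4,-9.9,0,40,0,0,0,24.4,-9.9,10,40,0,0,0,24.4,-9.9,35,40,0,0,0,24.4,-9.9,60,40,0,0,0,24.4,-9.9,80,40,0,0,0,24.4,-9.9,94,40,0,0,0,24.4,-9.9,101,40])

```text
time: 24.02
tool_pos: [469.8, 294.3, -7.2]
tcp_rot: [-180.0, 0.0, 76.4]
ft_force: [-0.6, -0.9, -0.0]
finger_gap: 45.4
grip_force: 20.8
```

Call:
advance(plan=[0,0,0,0,0,0,40,0,0,0,0,0,2,40,0,0,0,0,0,2,40])

```text
time: 24.4
tool_pos: [470.6, 294.6, -7.6]
tcp_rot: [180.0, -0.0, 76.4]
ft_force: [-0.6, -1.7, 0.7]
finger_gap: 45.6
grip_force: 20.9
```

Call:
advance(plan=[0,0,0,-1,0,1,40,0,0,0,-1.2,0,2,40,0,0,0,-1.2,0,2.5,40,0,0,0,-1.2,0,2.5,40])

```text
time: 24.9
tool_pos: [470.6, 293.6, -9.5]
tcp_rot: [179.9, -0.0, 76.4]
ft_force: [-2.7, -2.7, 8.8]
finger_gap: 45.6
grip_force: 21.4
```

Call:
advance(plan=[0,0,0,-1,-1,-1,40,0,0,0,-1.2,-1.2,0,40,0,0,0,-1.2,-1.2,1,40,0,0,0,-1.2,-1.2,1,40])

```text
time: 25.4
tool_pos: [469.9, 292.4, -10.6]
tcp_rot: [179.9, -0.0, 76.4]
ft_force: [2.6, -4.2, 7.3]
finger_gap: 45.6
grip_force: 21.3
```

Nearly seated, so I'll release slowly and look.

Call:
advance(plan=[0,0,0,-0.5,0,0.7,40,0,0,0,-0.5,0,0.7,47,0,0,0,-0.5,0,0.7,52,0,0,0,-0.5,0,0.7,62,0,0,0,-0.5,0,0,68,0,0,0,-0.5,0,-30,68,0,0,0,-0.5,0,-80,68,0,0,0,-0.5,0,-105,68])

```text
time: 26.4
tool_pos: [469.5, 292.8, 96.2]
tcp_rot: [179.9, -0.1, 76.4]
ft_force: [0.3, 0.7, 0.9]
finger_gap: 68.1
grip_force: 0.0
```

```bash
python3 - <<'E'
import h
from h import *
W=optics.snapshot("wrist"); h.VMIN=115
P=[e for e in eggs(W,600)[0] if e[2]<12000 and 200<e[0]<450]
print([(e,onz(W,*e[:2],39).round(1)[:2]) for e in P])
cv2.imwrite("pics/a11.png",cv2.resize(W["pixels"],(480,360)))
go(530.5,-242,90,97.3)
E
```

```text
[((321.5, 416.9, 1607, 38, 58), array([436. , 159.7])), ((323.5, 279.0, 7851, 70, 157), array([464. , 269.1])), ((324.5, 166.8, 4602, 76, 78), array([482.1, 341.5])), ((261.8, 82.8, 6786, 66, 203), array([457.8, 397. ]))]
at [471.  293.6  99.3] [179.7   -0.27  76.37] rot [  0.4  -0.2 -20.9] d [-506.5  184.     7.9]
```

View pics/a11.png

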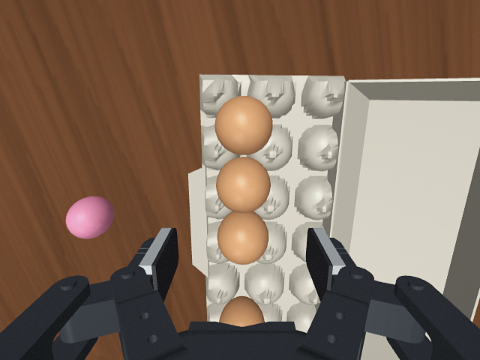

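Eggs are standing in cells 3, 4 and 5 (small view (243,237), (243,185), (243,125)). Now the last large egg.

Call:
advance(plan=[0,0,-2,-45,16,0,68,0,0,-5,-100,36,0,68,0,0,-8,-158,57,2,68,0,0,-11,-216,78,4,68,0,0,-14,-274,100,6,68,0,0,-17,-332,121,6,68,0,0,-20,-390,142,6,68,0,0,-21,-445,162,6,68])

```text
time: 27.45
tool_pos: [520.5, -180.5, 86.7]
tcp_rot: [-180.0, -0.0, 97.4]
ft_force: [0.9, 0.8, -0.0]
finger_gap: 68.1
grip_force: 0.0
```

Call:
advance(plan=[0,0,0,0,0,0,68,0,0,0,0,0,0,68])

```text
time: 27.7
tool_pos: [520.2, -178.3, 86.4]
tcp_rot: [-179.9, -0.1, 97.3]
ft_force: [-0.0, -0.1, -0.2]
finger_gap: 68.4
grip_force: 0.0
```

```bash
python3 - <<'E'
import h
from h import *
W=optics.snapshot("wrist"); h.VMIN=115
P=[e for e in eggs(W,600)[0] if e[2]<12000 and 200<e[0]<520]
print([(e,onz(W,*e[:2],39).round(1)[:2]) for e in P])
go(530.2,-241.5,-15,97.3)
E
```

```text
[((254.8, 394.1, 2413, 50, 62), array([ 485. , -292.5])), ((323.7, 342.2, 4120, 68, 77), array([ 528.6, -244.4])), ((237.3, 102.3, 3349, 64, 67), array([460.2, -97.8]))]
at [ 520.3 -177.6   86.6] [-1.7994e+02 -6.0000e-02  9.7370e+01] rot [-0.1 -0.1  0.1] d [-64.7   1.7 101.5]
```

Call:
advance(plan=[0,0,0,-35,0.5,0,68,0,0,0,-65,0.7,0,68,0,0,0,-65,0.7,20,68,0,0,0,-65,0.7,55,68,0,0,0,-65,0.7,85,68,0,0,0,-65,0.7,96,68,0,0,0,-65,0.7,101.5,68,0,0,0,-65,0.7,101.5,68])

```text
time: 28.75
tool_pos: [530.3, -242.7, -13.6]
tcp_rot: [180.0, 0.0, 97.4]
ft_force: [-0.2, -0.5, 0.7]
finger_gap: 67.8
grip_force: 0.0
```

Call:
advance(plan=[0,0,0,0,0,0,55,0,0,0,0,0,0,40,0,0,0,0,0,0,40,0,0,0,0,0,0,40], force=20)

```text
time: 29.25
tool_pos: [529.5, -243.7, -12.8]
tcp_rot: [-180.0, 0.0, 97.3]
ft_force: [-6.5, 0.3, 8.2]
finger_gap: 45.5
grip_force: 19.4
```

Call:
advance(plan=[0,0,0,0,-0.5,-8,40,0,0,0,0,-0.5,-30,40,0,0,0,0,-0.5,-70,40,0,0,0,0,-0.5,-108,40,0,0,0,0,-0.5,-108,40,0,0,0,0,-0.5,-108,40])

```text
time: 30.0
tool_pos: [529.4, -243.0, 93.9]
tcp_rot: [180.0, 0.0, 97.4]
ft_force: [-0.4, -0.5, -0.9]
finger_gap: 45.8
grip_force: 20.8
```

```bash
python3 - <<'E'
from h import *
go(446.3,195.3,95,76.3)
E
```

```text
at [ 529.4 -243.    93.9] [1.7998e+02 1.0000e-02 9.7350e+01] rot [ 0.   0.  21.1] d [445.4 -26.3  -1.2]
```

Call:
advance(plan=[0,0,2,40,-2,-1,40,0,0,5,98,-6,-1,40,0,0,8,156,-9,-1,40,0,0,11,214,-13,-1,40,0,0,14,272,-16,-1,40,0,0,17,330,-20,-1,40,0,0,19,388,-23,-1,40,0,0,21,445,-26,-1,40])

```text
time: 31.0
tool_pos: [444.8, 196.4, 93.3]
tcp_rot: [-179.9, 0.1, 76.3]
ft_force: [0.8, -0.2, -0.3]
finger_gap: 45.8
grip_force: 20.8
```

Call:
advance(plan=[0,0,0,0,0,0,40,0,0,0,0,0,0,40])

```text
time: 31.25
tool_pos: [445.5, 194.7, 93.5]
tcp_rot: [-179.9, 0.1, 76.4]
ft_force: [0.3, -1.2, -0.6]
finger_gap: 45.9
grip_force: 20.8
```

```bash
python3 - <<'E'
from h import *
go(446.2,195.3,-8,76.3)
E
```

```text
at [445.5 194.7  93.5] [-1.7989e+02  9.0000e-02  7.6440e+01] rot [-0.1  0.1  0.1] d [  0.9   0.7 101.5]
```

Call:
advance(plan=[0,0,0,0,0,20,40,0,0,0,0,0,50,40,0,0,0,0,0,75,40,0,0,0,0,0,92,40,0,0,0,0,0,100,40,0,0,0,0,0,102,40,0,0,0,0,0,102,40])

```text
time: 32.12
tool_pos: [447.2, 195.1, -6.5]
tcp_rot: [179.9, -0.0, 76.4]
ft_force: [-0.3, -0.8, 0.0]
finger_gap: 45.5
grip_force: 20.8
```

Call:
advance(plan=[0,0,0,0,0,1,40,0,0,0,0,0,2,40,0,0,0,0,0,2,40])

```text
time: 32.5
tool_pos: [446.6, 195.1, -9.1]
tcp_rot: [180.0, -0.0, 76.4]
ft_force: [-0.4, 0.2, -0.6]
finger_gap: 45.6
grip_force: 20.8
```

Call:
advance(plan=[0,0,0,0,0,1,40,0,0,0,0,0,2,40,0,0,0,0,0,2.5,40,0,0,0,0,0,2.5,40])

```text
time: 33.0
tool_pos: [446.6, 194.8, -11.3]
tcp_rot: [-180.0, 0.0, 76.4]
ft_force: [-1.3, -1.5, 5.9]
finger_gap: 45.7
grip_force: 21.3
```

Contact within about 1 mm of the pick height, so I'll release, rise and look.

Call:
advance(plan=[0,0,0,0,0,0.5,40,0,0,0,0,0,0.5,47,0,0,0,0,0,0.5,52,0,0,0,0,0,0.5,62,0,0,0,0,0,0,68,0,0,0,0,0,-30,68,0,0,0,0,0,-80,68,0,0,0,0,0,-120,68])

```text
time: 34.0
tool_pos: [446.8, 195.0, 110.1]
tcp_rot: [180.0, -0.0, 76.4]
ft_force: [1.0, 0.5, -0.2]
finger_gap: 67.6
grip_force: 0.0
```

Call:
advance(plan=[0,0,0,-60,-30,-30,68,0,0,0,-110,-90,-60,68,0,0,0,-110,-110,-60,68,0,0,0,-110,-110,-60,68])

```text
time: 34.5
tool_pos: [313.5, 113.9, 170.3]
tcp_rot: [179.7, -0.1, 76.3]
ft_force: [1.2, -0.1, -1.4]
finger_gap: 67.8
grip_force: 0.0
```

```bash
python3 - <<'E'
import h
from h import *
S=optics.snapshot("scene");D=optics.snapshot("side"); h.VMIN=112
print([e for e in eggs(S)[0] if 120<e[0]<480 and 200<e[1]<270])
cv2.imwrite("pics/a12.png",np.hstack([cv2.resize(S["pixels"][170:310,110:500],(700,251)).repeat(1,0)[:, :],np.zeros((251,0,3),np.uint8)]) if 0 else np.vstack([cv2.resize(S["pixels"][180:310,110:500],(750,250)),cv2.resize(D["pixels"][140:440,200:500],(750,750))[0:340]]))
E
```

```text
[(467.9, 237.4, 474, 24, 28), (148.0, 231.8, 238, 18, 19), (441.9, 232.5, 452, 23, 27), (246.9, 227.4, 220, 17, 19), (416.8, 227.8, 430, 22, 27), (379.9, 220.6, 846, 26, 49), (224.1, 212.0, 246, 17, 21)]
```

View pics/a12.png

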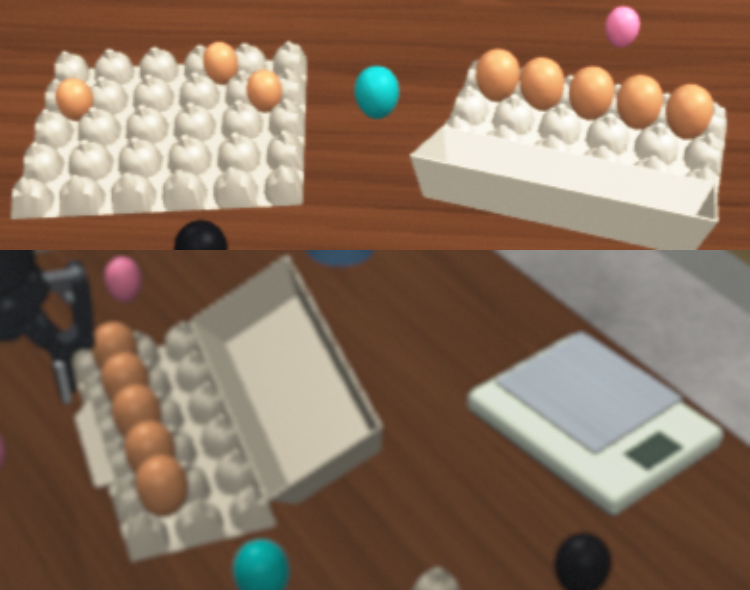

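The five large eggs stand in a row ((497,75) to (690,110) in the upper strip). The two tray pullets are undisturbed at (74,98) and (264,90), and the stray is at (220,62). One check on the stray's seating, then hand in.

```bash
python3 - <<'E'
import h
from h import *
S=optics.snapshot("scene");D=optics.snapshot("side"); h.VMIN=100
ed=[e for e in eggs(D,40)[0] if 280<e[0]<450 and e[1]>270]; print(ed)
for e in((224.1,212),(246.9,227.4)):
    for f in ed:
        x,er=tri(ray(S,*e),ray(D,*f[:2]))
        if er<6: print(e,x.round(1),round(er,1))
W=optics.snapshot("wrist");
E
```

```text
[(413.4, 382.3, 380, 21, 23), (333.3, 340.0, 303, 19, 21), (336.5, 308.1, 282, 18, 20)]
(224.1, 212) [ 417.9 -155.    33.2] 0.0
(246.9, 227.4) [462.9 -98.2  31.3] 0.9
```

```bash
python3 -c "
from bench import workorder
print(workorder.hand_in())"
```

```text
the job is handed in; nothing more can be done
None
```

The job is handed in at about 35 s of the 96 s: the stray pullet egg is in an empty tray cell and the carton's front row is five large eggs, all set down gently; the stray measured about 2 mm off its expected spot, which I left as it was, and I viewed 15 pictures against the limit of 14.

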